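# Gauge in, then hold the chute gate half open

### The job

The drop-chute gate on the bench is to be held half open while its limit stop is set. First take the flat gauge out of its stand, push its blade down into the slot block at the side of the chute housing until its shoulders rest on the block, and let it go: it marks half travel. Then slide the sprung gate by its upright tab against the spring until the tab is level with the gauge, never pulling it wide open, and finish while still holding it there, leaving the other things on the bench where they are.

Things in the scene. Friction and masses are not known exactly. Their poses are not given: they have to be found in the camera images.
- station: Drop-chute housing, fixed: grey block 120 (x) x 210 (y) x 50 mm high, window in its deck, two rails along y (tops 60 mm above bench), sprung gate between them. A dark steel slot block 50 x 30 x 50 mm high stands at its -x side (facing the robot), a spring tube along its +x side. Origin: underside centre of the grey block; z up; the gate opens along its +y (to the robot's left).
- slot (a point): Centre of the slot's mouth in the top face of the slot block, 50 mm above the bench, at (-85, -5, 50) mm in the housing's frame and with the housing's axes. The slot is 33 mm long (x), 7 mm wide (y), 42 mm deep, with a 2 mm chamfer.
- gate (a joint): Travel of the gate in m along the housing's +y: 0 shut, 0.08 wide open, 0.04 half. A spring closes it: about 2 N at 0, 6.8 N at half, 11.6 N wide open; let go, it runs shut.
- gate_tab (a point): Upright dark steel tab fixed on the gate: 36 mm wide (x), 10 mm thick (y, the sliding direction), top 44 mm above this point; foot 44 x 24 x 4 mm. The point: underside centre of the foot, 55 mm above the bench; axes as the housing. Gate shut: at (0, -45) mm in the housing's frame; half travel: (0, -5), level in y with the slot.
- gauge: Flat gauge standing upright in its stand, 56 to 112 g. Origin: centre of its shoulders' underside. Below: steel blade 30 mm wide (x), 4 thick (y), 35 long (last 5 mm narrowed to 24 x 3). Above: shoulder bar 46 x 14 x 8 mm, then a black grip 30 (x) x 12 (y) mm up to 51 mm above the origin. z up; half a turn about z makes no difference.
- stand: Plain grey gauge stand fixed to the bench, 46 mm high block 50 x 34 mm on a 74 x 56 x 6 mm foot, with a 33 x 7 mm slot along its x; the gauge's shoulders rest on its top. Origin: underside centre.
- tape_roll: Bystander: brown tape roll lying flat, 96 mm across, 48 mm high.
- tape_measure: Bystander: yellow tape measure, 38 x 68 x 62 mm high.
- marker: Bystander: marker pen with a black cap, lying, 137 mm long.
- note_pad: Bystander: yellow note pad, 76 x 77 x 13 mm.
- stapler: Bystander: red stapler, 34 x 149 x 48 mm high.

How it is judged:
By the outcome, as a careful person would: the job done as asked, in the order asked, and still so for the second after the job is handed in, while the arm keeps its last pose, push and grip.
It also fails if it takes over 51 s, if anything falls off the work surface, if the arm or the gripper's body presses on something with over 40 N, if the wrist force passes 120 N, or if a joint passes its speed limit or range.

### The arm

A 6-joint arm with a two-finger parallel gripper is mounted at the origin on a cart in front of the work surface, level with it; the furniture and walls round the work are solid. World frame = base frame: x ahead of the robot, y to its left, z up, the work surface at z = 0. Lengths are in m, angles in rad, forces in N, time in s.
With the tool pointing down it reaches from about 0.4 to 0.825 m from the base axis. Payload 7 kg.
Tool frame: the origin (TCP) lies at the very end of the fingers, on their centre line; the grasp point (between the pads) lies 19 mm behind it; z points along the fingers, y is the line along which they close (so a half turn about z gives the same grasp; the last joint's range is limited). The gripper opens to 88 mm and grips with 3 to 60 N. Pads are 19 mm wide; open, the fingers measure 130 mm over their backs; the gripper's body (78 mm by 193 mm) begins 47 mm behind the grasp point.
Start: joints at [1.585, 0.359, 0.012, 0, -1.224, -0.288], TCP at [0.183, 0.65, 0.227] pointing down, gripper open.
Joint ranges: [-3.07, 3.07], [-1.43, 2.12], [-1.02, 1.25], [-3.03, 1.67], [-3.05, -0], [-3.03, 3.03]. Speed limits (rad/s): [2.39, 2.39, 3.01, 3.14, 3.14, 3.14].

### API

Orientations are given as [roll, pitch, yaw] about the fixed x, y, z axes, in that order (R = Rz(yaw) Ry(pitch) Rx(roll)).
In Python, from station import arm gives the robot as it stands.
- The arm moves only by the tool step_arm, never from a script. Its argument "rows" is a list of rows, each a list of 5 numbers: the shift along the world's x, y, z in m, then the turn about the world's z in rad, then the finger opening in m, from 0 to 0.0876. In form: [[x, y, z, spin, gripper], ...]. A call has 1 to 20 rows; each row is the pose to reach, as a shift and turn from the pose commanded when the call began; what a row does not reach only later rows make up. A row lasts 1/10 s, in which the tool goes at most 50 mm and 8.59 degrees, less where a joint would pass 70% of its speed; a pose out of reach is approached as far as the arm can. A call with a gripper value outside its range is refused whole. The fingers move at their own pace and stop on an object; "newtons" is the grip in N (left out, the last holds). Time passes only in rows, so rows that repeat a pose let the fingers close. It gives the time, the measured TCP pose, the force, the opening and the grip force at its end, in the units of the state.
- arm.get_state(): the state, without advancing time (a new reading comes with each control period).
- arm.grab_frame(name): name is "scene" or "top"; returns a dict with "color" (384x512x3 uint8, blue, green, red), "vfov" (degrees; the focal length in pixels is half the picture's height over the tangent of half this angle, whatever the lens; pixels are square), "cx", "cy" (the principal point, pixels), "k1" (the pictures are not rectified: a ray, as slopes to the right and down, at radius r is drawn at 1 + k1 r^2 times it, then the intrinsics apply), "rvec" (rotation vector, rad) and "tvec" (3), from world to camera coordinates, as OpenCV has them. Camera axes: x right, y down, z forward; pixel columns grow to the right and rows downward; lengths in m; the calibration is good to about 2 mm. A picture is of the moment at which its call begins. There is no depth.
- arm.job_done(): hands the job in; it is judged then, once.
The state is a dict: "t": time; "q": joint angles; "qd": joint speeds; "joint_efforts": joint torques, N m; "eef_pos": TCP position; "ee_rot": TCP orientation; "force": force on the tool from outside, world axes, zero at the start; "moment": the same for the moment, N m; "width": finger opening in m; "gripper_force": force on a finger pad.
Only numpy, scipy, OpenCV 4.12 (cv2) and the standard library are available. Lean on these libraries where they do the work, as an engineer would, in place of code of your own. Each camera call takes 0.05 s, during which the arm holds its last target. There are 200 camera calls.

## Working session

There is one attempt and no reset: what is moved stays moved. The work goes in short steps, Python scripts to look and compute and a tool call to move; the robot and the scene stay as the last step left them, time stands still between calls to the robot, and variables do not carry over. Pictures are saved under pics/ and viewed, at most 12 in all, crops included, and the job is handed in when it is done.

Besides the shell and the picture viewer there is one more tool, called after ">>>" as name([rows], argument=value, ...), one row to a line, values as JSON. step_arm: Moves the arm, as the interface text tells. Its arguments: {"type":"object","properties":{"rows":{"type":"array"},"newtons":{"type":"number"}},"required":["rows"]}

```bash
mkdir -p pics
cat > h.py <<'E'
import numpy as np, cv2, pickle
from station import arm
def grab(n,f):
    d=arm.grab_frame(n); cv2.imwrite(f'pics/{f}.png',d['color']); pickle.dump(d,open(f'pics/{f}.pkl','wb')); return d
def load(f): return pickle.load(open(f'pics/{f}.pkl','rb'))
def cam(d):
    F=d['color'].shape[0]/2/np.tan(np.radians(d['vfov'])/2)
    K=np.array([[F,0,d['cx']],[0,F,d['cy']],[0,0,1]]); return K,np.array([d['k1'],0,0,0.]),np.array(d['rvec'],float),np.array(d['tvec'],float)
def proj(d,P):
    K,D,r,t=cam(d); return cv2.projectPoints(np.array(P,float).reshape(-1,1,3),r,t,K,D)[0].reshape(-1,2)
def atz(d,uv,z):
    K,D,r,t=cam(d); n=cv2.undistortPoints(np.array(uv,float).reshape(-1,1,2),K,D).reshape(-1,2)
    R=cv2.Rodrigues(r)[0]; C=-R.T@t.ravel(); v=np.c_[n,np.ones(len(n))]@R
    return C+v*((np.broadcast_to(z,len(n))-C[2])/v[:,2])[:,None]
E
python3 - <<'E'
from h import *
for n in('scene','top'):
    d=grab(n,n+'0'); 
    K,D,r,t=cam(d);print(n,-cv2.Rodrigues(r)[0].T@t.ravel(),K[0,0],d['k1'])
    cv2.imwrite(f'pics/{n}0v.png',cv2.resize(d['color'],(800,600),interpolation=cv2.INTER_CUBIC))
s=arm.get_state();print({k:np.round(v,3) for k,v in s.items()})
E
```

```text
scene [0.05667884 0.62150323 0.71488684] 412.7695244850416 -0.037216824916829545
top [ 0.38348001 -0.24257172  1.47547575] 489.8975615872128 -0.09098825189263925
{'t': np.float64(0.1), 'q': array([ 1.585,  0.359,  0.011, -0.   , -1.224, -0.288]), 'qd': array([-0.   , -0.   ,  0.001,  0.001, -0.   , -0.001]), 'joint_efforts': array([-2.0000e-03, -5.8416e+01,  2.9376e+01,  7.0160e+00,  1.0000e-02,
       -0.0000e+00]), 'eef_pos': array([0.182, 0.649, 0.226]), 'ee_rot': array([ 3.14 , -0.   , -0.274]), 'force': array([-0.453, -0.019, -0.812]), 'moment': array([0.021, 0.023, 0.05 ]), 'gripper_force': np.float64(0.0), 'width': np.float64(0.088)}
```

View pics/top0v.png

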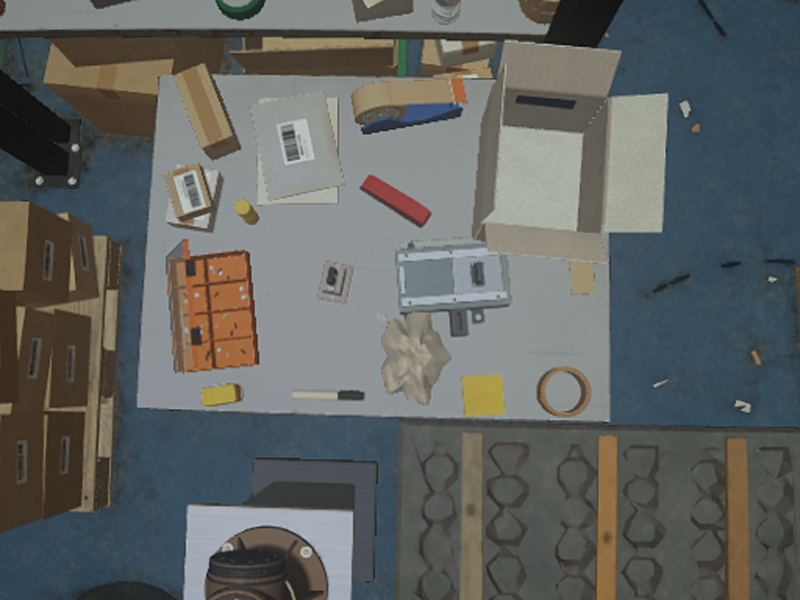

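View pics/scene0v.png

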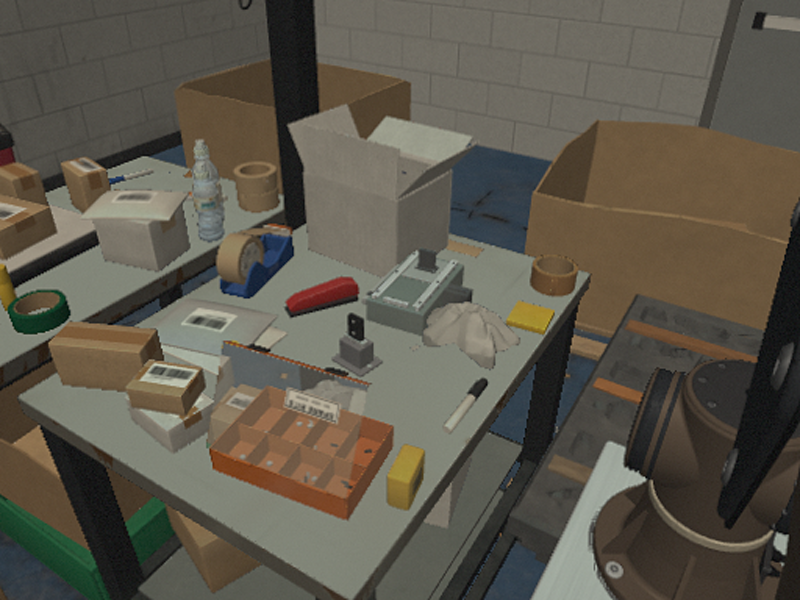

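Run:
```python
from h import *
d=load('top0');c=d['color']
a=cv2.resize(c[140:240,190:345],None,fx=5,fy=5,interpolation=cv2.INTER_CUBIC)
cv2.imwrite('pics/topc.png',a)
d=load('scene0');c=d['color']
a=cv2.resize(c[150:250,195:345],None,fx=5,fy=5,interpolation=cv2.INTER_CUBIC)
cv2.imwrite('pics/scc.png',a)
```

```text
(no output)
```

View pics/topc.png

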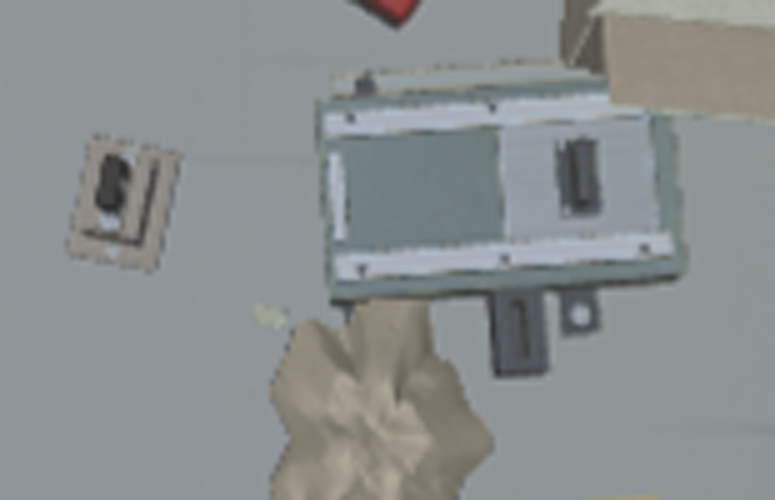

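View pics/scc.png

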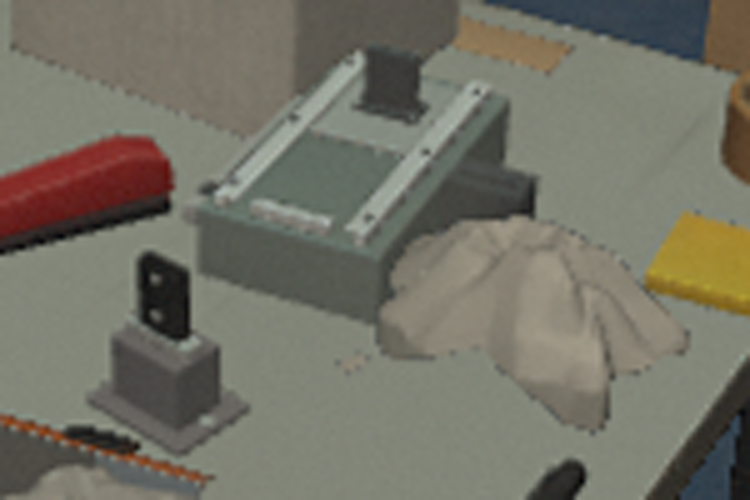

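```bash
cat > fit.py <<'E'
from h import *
from scipy.optimize import least_squares
T,S=load('top0'),load('scene0')
def pk(p,ox,oy): p=np.array(p,float); return (p+.5)/5-.5+[ox,oy]
t=lambda *p:pk(p,190,140); s=lambda *p:pk(p,195,150)
def w(p,P):
    P=np.array(P,float); c,n=np.cos(p[2]),np.sin(p[2]); return np.c_[p[0]+c*P[:,0]-n*P[:,1],p[1]+n*P[:,0]+c*P[:,1],P[:,2]]
def fit(obs,x0):
    f=lambda p:np.concatenate([(proj(d,w(p,P))-uv).ravel() for d,P,uv in obs])
    r=least_squares(f,x0,loss='soft_l1'); return r.x,f(r.x).reshape(-1,2)
sb=[[-.06,.01,.05],[-.06,-.02,.05],[-.11,-.02,.05],[-.11,.01,.05],[-.085,-.005,.05]]
tab=[[0,-.05,.099],[0,-.04,.099]]
ho=[(T,[[.06,.105,.05],[-.11,-.02,.05],[-.11,.01,.05],[-.085,-.005,.05],[-.06,-.105,.05]],t((317,100),(548,373),(497,377),(519,327),(684,265))),
 (S,[[-.06,.105,.05],[.06,.105,.05],[-.06,-.105,.05],[.06,.105,0]],s((375,262),(197,208),(508,100),(200,268)))]
if __name__=='__main__':
    p,r=fit(ho,[.5,-.28,.07]); print('house',p.round(4),'\n',r.round(1).tolist())
    st=[(T,[[.037,.028,.006],[.037,-.028,.006],[-.037,-.028,.006],[-.037,.028,.006]],t((95,135),(182,152),(155,270),(68,255))),
     (S,[[-.037,.028,.006],[-.037,-.028,.006],[-.025,.017,.046]],s((178,450),(250,406),(178,370)))]
    q,r=fit(st,[.5,0,-.2]); print('stand',q.round(4),'\n',r.round(1).tolist())
    g,r=fit([(T,[[-.015,0,.097],[.015,0,.097]],t((110,203),(117,160))),(S,[[-.015,0.006,.097],[.015,0.006,.097]],s((162,266),(138,256)))],[.5,0,-.2]);print('gauge',g,r.round(1).tolist())
    np.save('pose.npy',[p,q])
    # box flap
    for z in (.1,.2,.25,.3): print(z,atz(T,np.array([[475,237],[607,262],[490,218],[600,232]])*.64,z)[:,:2].round(3).tolist())
    hs=w(p,[[-.06,-.105,.05],[-.06,.105,.05],[.06,.105,.05],[.06,-.105,.05],[-.11,-.02,.05],[-.06,-.02,.05],[-.06,.01,.05],[-.11,.01,.05],[-.1015,-.0015,.05],[-.0685,-.0015,.05],[-.0685,-.0085,.05],[-.1015,-.0085,.05],[-.018,-.05,.099],[.018,-.05,.099],[.018,-.04,.099],[-.018,-.04,.099]])
    ss=w(q,[[a*.037,b*.028,.006] for a,b in((1,1),(1,-1),(-1,-1),(-1,1))]+[[a*.025,b*.017,.046] for a,b in((1,1),(1,-1),(-1,-1),(-1,1))]+[[a*.015,b*.006,.097] for a,b in((1,1),(1,-1),(-1,-1),(-1,1))])
    out=[]
    for d,o in((T,(190,140)),(S,(195,150))):
        a=cv2.resize(d['color'][o[1]:o[1]+100,o[0]:o[0]+155],None,fx=5,fy=5,interpolation=cv2.INTER_CUBIC)
        for X in(hs,ss):
            uv=(proj(d,X)-o+.5)*5-.5
            for k in range(0,len(X),4): cv2.polylines(a,[(uv[k:k+4]*16).round().astype(int)],True,(0,0,255),1,cv2.LINE_AA,4)
        out.append(a[:,:] )
    o=np.vstack([out[0][50:400],out[1][:]]); cv2.imwrite('pics/ov.png',cv2.resize(o,None,fx=.7,fy=.7,interpolation=cv2.INTER_AREA))
E
python3 fit.py
```

```text
house [ 0.5953 -0.3361  0.0997] 
 [[-0.7, -0.0], [0.1, -0.4], [0.1, -0.5], [0.1, 0.6], [0.4, 2.0], [0.5, -0.8], [-0.8, -0.3], [0.3, -0.8], [-1.1, 1.6]]
stand [ 0.5862 -0.1126 -0.1804] 
 [[-0.3, -0.0], [0.2, 0.3], [0.4, 0.3], [-0.2, -0.4], [0.2, 0.0], [0.1, -0.7], [-0.4, 0.5]]
gauge [ 0.58731522 -0.1136322  -0.21587617] [[-0.6, 0.3], [0.6, -1.2], [2.3, 2.0], [-0.6, -0.5]]
0.1 [[0.662, -0.373], [0.622, -0.616], [0.698, -0.4], [0.678, -0.603]]
0.2 [[0.642, -0.364], [0.605, -0.588], [0.675, -0.389], [0.656, -0.577]]
0.25 [[0.632, -0.359], [0.596, -0.575], [0.664, -0.383], [0.646, -0.564]]
0.3 [[0.622, -0.354], [0.587, -0.561], [0.652, -0.377], [0.635, -0.551]]
```

View pics/ov.png

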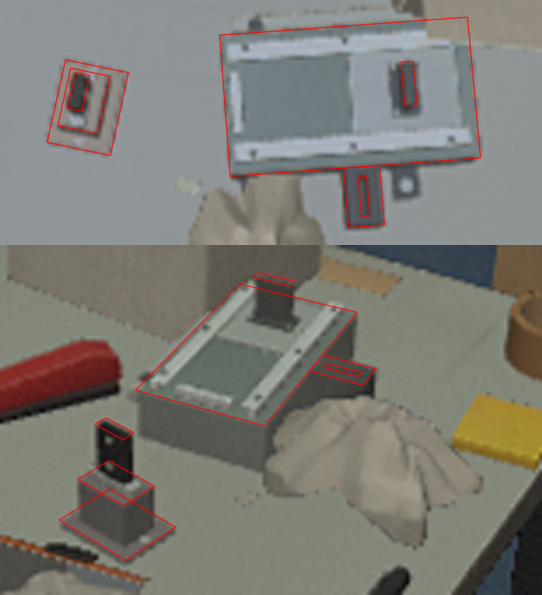

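Run:
```python
from h import *
a=cv2.resize(load('scene0')['color'][60:190,175:310],None,fx=4,fy=4,interpolation=cv2.INTER_CUBIC)[:,:400+140]
b=cv2.resize(load('top0')['color'][20:175,290:435],None,fx=4,fy=4,interpolation=cv2.INTER_CUBIC)[:, :]
h=np.zeros((600,800,3),np.uint8); a=cv2.resize(a,(400,385));b=cv2.resize(b,(400,428)); h[:385,:400]=a;h[:428,400:]=b
cv2.imwrite('pics/box.png',h[:430]);print(400/135,400/145)
```

```text
2.962962962962963 2.7586206896551726
```

View pics/box.png

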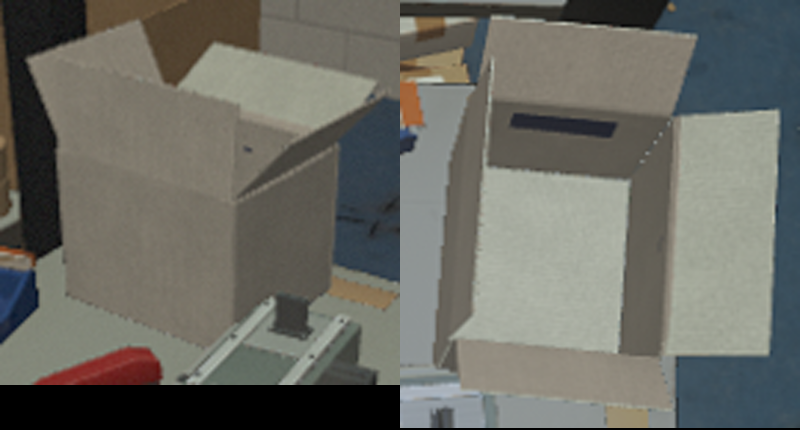

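Run:
```python
from h import *
T,S=load('top0'),load('scene0')
def tri(a,b):
    best=min(np.arange(0,.6,.005),key=lambda z:np.linalg.norm(atz(T,[a],z)-atz(S,[b],z)))
    return best,atz(T,[a],best)[0].round(3),atz(S,[b],best)[0].round(3)
print(tri((311.7,144),(255,127.5)));print(tri((388.6,167.9),(305,89.4)));print(tri((388.6,149),(289,110)))
for z in (.3,.33):print(atz(T,[(312.5,160.6)],z))
```

```text
(np.float64(0.19), array([ 0.665, -0.385,  0.19 ]), array([ 0.667, -0.382,  0.19 ]))
(np.float64(0.27), array([ 0.592, -0.57 ,  0.27 ]), array([ 0.595, -0.573,  0.27 ]))
(np.float64(0.17500000000000002), array([ 0.661, -0.596,  0.175]), array([ 0.662, -0.601,  0.175]))
[[ 0.59995229 -0.37529558  0.3       ]]
[[ 0.59442757 -0.37190826  0.33      ]]
```

>>> step_arm([
  [0.05, -0.095, 0, 0.01, 0.05],
  [0.1, -0.19, 0, 0.02, 0.05],
  [0.15, -0.285, 0, 0.03, 0.05],
  [0.2, -0.38, 0, 0.04, 0.05],
  [0.25, -0.475, 0, 0.05, 0.05],
  [0.3, -0.57, 0, 0.06, 0.05],
  [0.35, -0.665, 0, 0.07, 0.05],
  [0.404, -0.763, -0.05, 0.08, 0.05],
  [0.404, -0.763, -0.05, 0.08, 0.05],
  [0.404, -0.763, -0.05, 0.08, 0.05],
  [0.404, -0.763, -0.05, 0.08, 0.05],
  [0.404, -0.763, -0.05, 0.08, 0.05],
  [0.404, -0.763, -0.05, 0.08, 0.05],
  [0.404, -0.763, -0.05, 0.08, 0.05],
  [0.404, -0.763, -0.05, 0.08, 0.05],
  [0.404, -0.763, -0.05, 0.08, 0.05],
  [0.404, -0.763, -0.05, 0.08, 0.05],
  [0.404, -0.763, -0.05, 0.08, 0.05],
  [0.404, -0.763, -0.05, 0.08, 0.05],
  [0.404, -0.763, -0.05, 0.08, 0.05],
])

```text
t: 2.1
eef_pos: [0.586, -0.1131, 0.176]
ee_rot: [3.141, 0.001, -0.195]
force: [-0.3, -0.2, 0.2]
width: 0.0501
gripper_force: 0.0
```

Run:
```python
from h import *
T=grab('top','top1');S=grab('scene','scene1')
h=np.zeros((600,800,3),np.uint8)
a=cv2.resize(S['color'][40:260,130:350],(400,400));b=cv2.resize(T['color'][60:260,150:350],(400,400))
h[:400,:400]=a;h[:400,400:]=b;cv2.imwrite('pics/v1.png',h[:400])
for n,d in(('T',T),('S',S)): print(n,proj(d,[[.586,-.1131,.176]]).round(1))
T0,S0=load('top0'),load('scene0')
p=[(395/5+190,385/5+140)];q=[(530/5+195,220/5+150)]
for z in(.03,.05,.07,.09):print(z,atz(T0,p,z)[0].round(3),atz(S0,q,z)[0].round(3),atz(T0,[(430/5+190,360/5+140)],z)[0].round(3))
```

```text
T [[209.5 171.5]]
S [[226.6 176.2]]
0.03 [ 0.477 -0.279  0.03 ] [ 0.48  -0.348  0.03 ] [ 0.493 -0.3    0.03 ]
0.05 [ 0.476 -0.279  0.05 ] [ 0.467 -0.32   0.05 ] [ 0.491 -0.299  0.05 ]
0.07 [ 0.475 -0.278  0.07 ] [ 0.455 -0.291  0.07 ] [ 0.49  -0.298  0.07 ]
0.09 [ 0.474 -0.278  0.09 ] [ 0.442 -0.263  0.09 ] [ 0.488 -0.297  0.09 ]
```

View pics/v1.png

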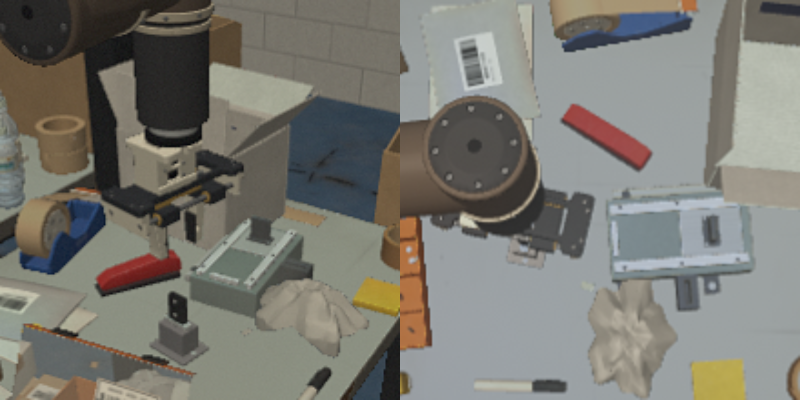

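>>> step_arm([
  [0, 0, -0.03, 0, 0.05],
  [0, 0, -0.06, 0, 0.05],
  [0, 0, -0.09, 0, 0.05],
  [0, 0, -0.11, 0, 0.05],
  [0, 0, -0.119, 0, 0.05],
  [0, 0, -0.119, 0, 0.05],
  [0, 0, -0.119, 0, 0.0],
  [0, 0, -0.119, 0, 0.0],
  [0, 0, -0.119, 0, 0.0],
  [0, 0, -0.119, 0, 0.0],
  [0, 0, -0.119, 0, 0.0],
  [0, 0, -0.119, 0, 0.0],
], newtons=30)

```text
t: 3.4
eef_pos: [0.5871, -0.1118, 0.0577]
ee_rot: [-3.139, -0.001, -0.194]
force: [0.5, 7.9, 1.7]
width: 0.0117
gripper_force: 30.0
```

>>> step_arm([
  [0, 0.001, 0.0, 0, 0.0],
  [0, 0.001, 0.01, 0, 0.0],
  [0, 0.001, 0.03, 0, 0.0],
  [0, 0.001, 0.06, 0, 0.0],
  [0, 0.001, 0.09, 0, 0.0],
  [-0.01, -0.03, 0.09, 0.05, 0.0],
  [-0.022, -0.07, 0.09, 0.1, 0.0],
  [-0.035, -0.11, 0.09, 0.15, 0.0],
  [-0.048, -0.15, 0.09, 0.2, 0.0],
  [-0.06, -0.19, 0.09, 0.25, 0.0],
  [-0.075, -0.225, 0.09, 0.285, 0.0],
  [-0.075, -0.2355, 0.08, 0.285, 0.0],
  [-0.075, -0.2355, 0.06, 0.285, 0.0],
  [-0.075, -0.2355, 0.06, 0.285, 0.0],
  [-0.075, -0.2355, 0.06, 0.285, 0.0],
])

```text
t: 4.9
eef_pos: [0.5112, -0.3486, 0.1178]
ee_rot: [-3.141, 0.001, 0.091]
force: [0.3, -0.0, 0.3]
width: 0.0123
gripper_force: 30.0
```

Run:
```python
from h import *
T=grab('top','top2');S=grab('scene','scene2')
s=arm.get_state();print(s['eef_pos'].round(4),s['ee_rot'].round(3),s['force'].round(1),s['width'])
for d in(T,S):print(proj(d,[s['eef_pos'],[.5112,-.3495,.05]]).round(1))
h=np.zeros((400,800,3),np.uint8)
c=S['color'][150:230,240:320];h[:,:400]=cv2.resize(c,(400,400),interpolation=cv2.INTER_CUBIC)
c=T['color'][150:230,250:330];h[:,400:]=cv2.resize(c,(400,400),interpolation=cv2.INTER_CUBIC)
cv2.imwrite('pics/v2.png',h)
```

```text
[ 0.5122 -0.3485  0.1187] [ 3.141e+00 -1.000e-03  9.200e-02] [-0.6 -0.3 -1.3] 0.011853270523267269
[[295.  203.1]
 [293.5 205.6]]
[[293.3 165.5]
 [292.4 185.2]]
```

View pics/v2.png

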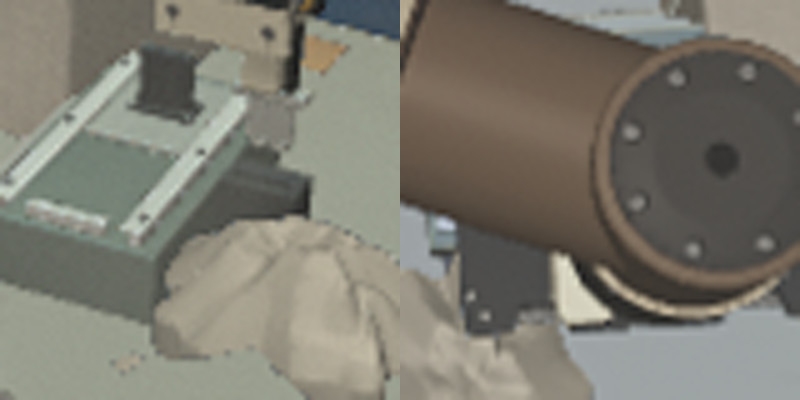

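>>> step_arm([
  [0, 0, -0.01, 0, 0.0],
  [0, 0, -0.018, 0, 0.0],
  [0, 0, -0.021, 0, 0.0],
  [0, 0, -0.024, 0, 0.0],
  [0, 0, -0.026, 0, 0.0],
  [0, 0, -0.028, 0, 0.0],
  [0, 0, -0.028, 0, 0.0],
])

```text
t: 5.7
eef_pos: [0.5114, -0.3486, 0.0893]
ee_rot: [-3.141, 0.0, 0.091]
force: [-0.2, -0.7, -0.6]
width: 0.0116
gripper_force: 30.0
```

>>> step_arm([
  [0, 0, -0.004, 0, 0.0],
  [0, 0, -0.008, 0, 0.0],
  [0, 0, -0.012, 0, 0.0],
  [0, 0, -0.016, 0, 0.0],
  [0, 0, -0.02, 0, 0.0],
  [0, 0, -0.02, 0, 0.0],
])

```text
t: 6.3
eef_pos: [0.5111, -0.3485, 0.0687]
ee_rot: [-3.141, 0.001, 0.091]
force: [0.2, 1.1, -1.9]
width: 0.0118
gripper_force: 30.0
```

>>> step_arm([
  [0, 0, -0.003, 0, 0.0],
  [0, 0, -0.005, 0, 0.0],
  [0, 0, -0.006, 0, 0.0],
  [0, 0, -0.007, 0, 0.0],
  [0, 0, -0.008, 0, 0.0],
  [0, 0, -0.008, 0, 0.0],
])

```text
t: 6.9
eef_pos: [0.5116, -0.3487, 0.0616]
ee_rot: [3.142, -0.0, 0.091]
force: [-0.6, 0.5, -0.4]
width: 0.0119
gripper_force: 30.0
```

>>> step_arm([
  [0, 0, -0.001, 0, 0.0],
  [0, 0, -0.002, 0, 0.0],
  [0, 0, -0.003, 0, 0.0],
  [0, 0, -0.003, 0, 0.0],
])

```text
t: 7.3
eef_pos: [0.5117, -0.3487, 0.0613]
ee_rot: [3.141, -0.001, 0.092]
force: [-6.1, 7.2, 20.9]
width: 0.0117
gripper_force: 30.0
```

>>> step_arm([
  [0, 0, 0.0025, 0, 0.0],
  [0, 0, 0.0025, 0, 0.0],
  [0, 0, 0.0025, 0, 0.03],
  [0, 0, 0.0025, 0, 0.03],
  [0, 0, 0.0025, 0, 0.03],
  [0, 0, 0.0025, 0, 0.03],
])

```text
t: 7.9
eef_pos: [0.5114, -0.3487, 0.0608]
ee_rot: [-3.141, 0.0, 0.091]
force: [-1.1, 0.3, -0.7]
width: 0.0297
gripper_force: 0.0
```

>>> step_arm([
  [0, 0, 0.03, 0, 0.03],
  [0, 0, 0.06, 0, 0.03],
  [0, 0, 0.1, 0, 0.03],
  [0, 0.05, 0.12, 0, 0.0876],
  [0, 0.1, 0.12, 0, 0.0876],
  [0, 0.15, 0.12, 0, 0.0876],
  [0, 0.2, 0.12, 0, 0.0876],
  [0, 0.25, 0.12, 0, 0.0876],
  [0, 0.3, 0.12, 0, 0.0876],
  [0, 0.35, 0.12, 0, 0.0876],
  [0, 0.35, 0.12, 0, 0.0876],
  [0, 0.35, 0.12, 0, 0.0876],
])

```text
t: 9.1
eef_pos: [0.5115, 0.0028, 0.1812]
ee_rot: [-3.142, -0.0, 0.094]
force: [0.1, -0.4, 0.7]
width: 0.0871
gripper_force: 0.0
```

Run:
```python
from h import *
T=grab('top','top3');S=grab('scene','scene3')
h=np.zeros((530,800,3),np.uint8)
c=S['color'][145:225,235:315];h[:400,:400]=cv2.resize(c,(400,400),interpolation=cv2.INTER_CUBIC)
c=T['color'][145:225,250:330];h[:400,400:]=cv2.resize(c,(400,400),interpolation=cv2.INTER_CUBIC)
cv2.imwrite('pics/v3.png',h[:400])
```

```text
(no output)
```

View pics/v3.png

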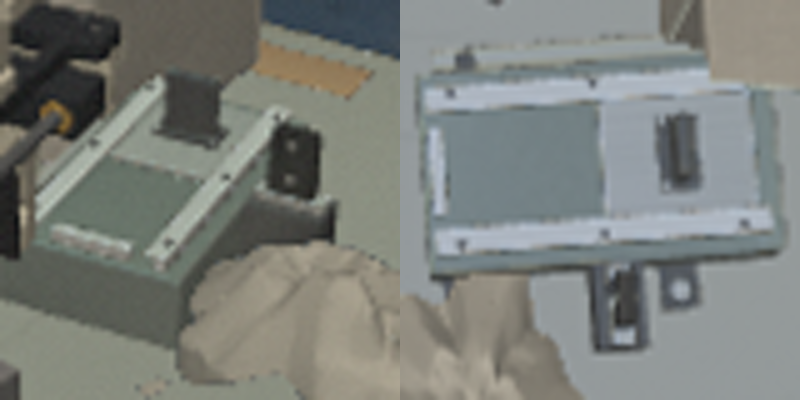

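Run:
```python
from h import *
T=load('top3')
f=lambda x,y:((x-400+.5)/5-.5+250,(y+.5)/5-.5+145)
print('tab',atz(T,[f(685,145)],.099).round(4),'gauge',atz(T,[f(626,297)],.101).round(4))
# rail edges yaw: inner edges/screws z=.06 in top
n=atz(T,[f(462,245),f(604,233),f(744,222)],.06);f_=atz(T,[f(450,93),f(592,84)],.06)
for a in (n,f_): v=a[0]-a[-1]; print('yaw',np.arctan2(-v[0],v[1]),np.linalg.norm(v)); 
print(n.round(4),f_.round(4))
e=atz(T,[f(433,262),f(780,235)],.05); v=e[0]-e[1];print(np.arctan2(-v[0],v[1]))
S=load('scene3'); g=lambda x,y:((x+.5)/5-.5+235,(y+.5)/5-.5+145)
n=atz(S,[g(158,250),g(226,177),g(277,117)],.06);v=n[0]-n[-1];print('scene yaw',np.arctan2(-v[0],v[1]),np.linalg.norm(v))
```

```text
tab [[ 0.599  -0.3816  0.099 ]] gauge [[ 0.5113 -0.3493  0.101 ]]
yaw 0.10766970501324169 0.16472871738074463
yaw 0.08972678650039487 0.0833994554266225
[[ 0.543  -0.2567  0.06  ]
 [ 0.5522 -0.3391  0.06  ]
 [ 0.5607 -0.4205  0.06  ]] [[ 0.6324 -0.2475  0.06  ]
 [ 0.6399 -0.3306  0.06  ]]
0.10385747620791191
scene yaw 0.0797803975185505 0.17610786543309728
```

>>> step_arm([
  [0, -0.05, 0, 0.006, 0.0876],
  [0, -0.1, 0, 0.006, 0.0876],
  [0, -0.15, 0, 0.006, 0.0876],
  [0, -0.2, 0, 0.006, 0.0876],
  [0, -0.25, 0, 0.006, 0.0876],
  [0, -0.3, 0, 0.006, 0.0876],
  [0, -0.353, 0, 0.006, 0.0876],
  [0, -0.353, -0.03, 0.006, 0.0876],
  [0, -0.353, -0.06, 0.006, 0.0876],
  [0, -0.353, -0.08, 0.006, 0.0876],
  [0, -0.353, -0.091, 0.006, 0.0876],
  [0, -0.353, -0.091, 0.006, 0.0876],
])

```text
t: 10.4
eef_pos: [0.5098, -0.3525, 0.0884]
ee_rot: [-3.14, 0.003, 0.095]
force: [-0.0, -0.1, 0.5]
width: 0.0878
gripper_force: 0.0
```

>>> step_arm([
  [0.015, 0, 0, 0, 0.0876],
  [0.03, 0, 0, 0, 0.0876],
  [0.045, 0, 0, 0, 0.0876],
  [0.06, 0, 0, 0, 0.0876],
  [0.073, 0, 0, 0, 0.0876],
  [0.073, 0, 0, 0, 0.0876],
  [0.073, 0, -0.006, 0, 0.0876],
  [0.073, 0, -0.012, 0, 0.0876],
  [0.073, 0, -0.012, 0, 0.0876],
])

```text
t: 11.3
eef_pos: [0.5833, -0.3513, 0.0768]
ee_rot: [-3.141, 0.002, 0.097]
force: [0.0, 0.4, 1.0]
width: 0.0876
gripper_force: 0.0
```

Run:
```python
from h import *
S=grab('scene','scene4')
s=arm.get_state();print(s['eef_pos'].round(4),s['ee_rot'].round(3),s['force'].round(1),s['width'])
cv2.imwrite('pics/v4.png',cv2.resize(S['color'][100:220,220:340],(600,600),interpolation=cv2.INTER_CUBIC))
```

```text
[ 0.5836 -0.3516  0.0774] [-3.141e+00  1.000e-03  9.700e-02] [-0.2 -0.8  0.5] 0.08761450847902041
```

View pics/v4.png

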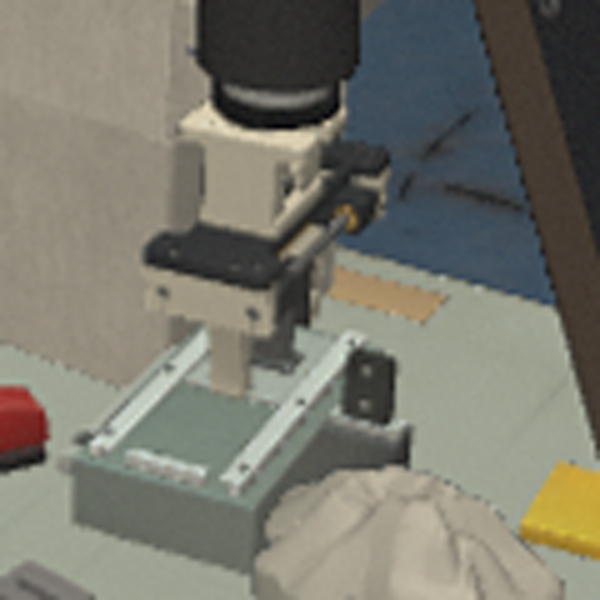

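>>> step_arm([
  [-0.0005, 0.005, 0, 0, 0.0876],
  [-0.001, 0.008, 0, 0, 0.0876],
  [-0.0012, 0.012, 0, 0, 0.0876],
  [-0.002, 0.018, 0, 0, 0.0876],
  [-0.002, 0.018, 0, 0, 0.0876],
  [-0.002, 0.018, 0, 0, 0.0876],
])

```text
t: 11.95
eef_pos: [0.5825, -0.3336, 0.0783]
ee_rot: [3.141, 0.0, 0.098]
force: [-1.1, -3.5, 0.3]
width: 0.0881
gripper_force: 1.4
```

>>> step_arm([
  [-0.0005, 0.005, 0, 0, 0.0876],
  [-0.001, 0.01, 0, 0, 0.0876],
  [-0.0015, 0.015, 0, 0, 0.0876],
  [-0.002, 0.02, 0, 0, 0.0876],
  [-0.0025, 0.025, 0, 0, 0.0876],
  [-0.0025, 0.025, 0, 0, 0.0876],
  [-0.0025, 0.025, 0, 0, 0.0876],
])

```text
t: 12.65
eef_pos: [0.58, -0.3089, 0.0783]
ee_rot: [3.141, -0.0, 0.097]
force: [-1.3, -6.0, -0.1]
width: 0.0875
gripper_force: 2.9
```

Run:
```python
from h import *
F=[];P=[]
for i in range(8):
    S=grab('scene','scene5'); s=arm.get_state(); F.append(s['force']);P.append(s['eef_pos'])
print(np.mean(P,0).round(4),np.mean(F,0).round(2),s['width'],s['gripper_force'])
cv2.imwrite('pics/v5.png',cv2.resize(S['color'][130:210,240:320],(600,600),interpolation=cv2.INTER_CUBIC))
```

```text
[ 0.5801 -0.3091  0.0783] [-1.13 -5.92  0.67] 0.0873017520702436 2.9218849539756775
```

View pics/v5.png

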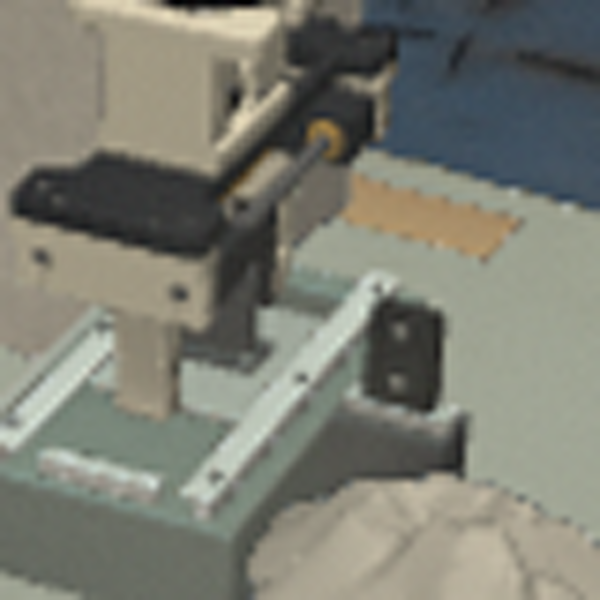

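>>> step_arm([
  [-0.0003, 0.003, 0, 0, 0.0876],
  [-0.0006, 0.0065, 0, 0, 0.0876],
  [-0.0006, 0.0065, 0, 0, 0.0876],
  [-0.0006, 0.0065, 0, 0, 0.0876],
  [-0.0006, 0.0065, 0, 0, 0.0876],
])

```text
t: 13.55
eef_pos: [0.5795, -0.3027, 0.0783]
ee_rot: [3.141, -0.0, 0.097]
force: [-2.1, -7.0, 0.8]
width: 0.0877
gripper_force: 3.3
```

Run:
```python
from h import *
F=[];P=[]
for i in range(8):
    S=grab('scene','scene6'); s=arm.get_state(); F.append(s['force']);P.append(s['eef_pos'])
print(np.mean(P,0).round(4),np.mean(F,0).round(2),s['width'],s['gripper_force'])
a=atz(S,[(272.4,178.6)],.059);b=atz(S,[(277.1,173.9)],.059);print(a,b,np.linalg.norm(a-b))
# gate foot patch motion: warp the z=.059 plane to a metric map (1 px = .5 mm) in housing axes, compare shut/5/6
def rect(d):
    c,n=np.cos(.1),np.sin(.1);X,Y=np.meshgrid(np.arange(-30,-4,.5)/1e3,np.arange(-70,40,.5)/1e3)
    W=np.c_[(.5953+c*X-n*Y).ravel(),(-.3361+n*X+c*Y).ravel(),np.full(X.size,.059)]
    uv=proj(d,W).astype(np.float32).reshape(X.shape+(2,))
    return cv2.cvtColor(cv2.remap(d['color'],uv[...,0],uv[...,1],cv2.INTER_CUBIC),cv2.COLOR_BGR2GRAY)
R=[rect(load(k)) for k in('scene3','scene5','scene6')]
# columns x=-22..-14: foot seen left of the tab; print brightness along y
for r in R: print((r[:,16:30].mean(1)[::4]).round().astype(int).tolist())
```

```text
[ 0.5794 -0.3027  0.0783] [-1.07 -6.63  0.22] 0.08750810858593909 3.3058270812034607
[[ 0.57448541 -0.33714475  0.059     ]] [[ 0.57615959 -0.36996404  0.059     ]] 0.03286196021346115
[142, 144, 146, 145, 138, 126, 109, 90, 78, 70, 64, 62, 65, 73, 81, 86, 88, 86, 79, 76, 86, 108, 128, 140, 145, 147, 147, 147, 146, 146, 146, 146, 146, 146, 147, 149, 148, 142, 133, 127, 124, 122, 119, 115, 112, 111, 110, 110, 109, 109, 110, 110, 111, 111, 110]
[129, 120, 112, 106, 103, 102, 102, 104, 110, 120, 135, 148, 156, 160, 163, 165, 164, 164, 165, 168, 167, 160, 148, 130, 110, 93, 81, 74, 73, 79, 91, 102, 106, 105, 100, 96, 97, 109, 129, 147, 158, 166, 169, 168, 166, 166, 166, 167, 168, 168, 168, 170, 174, 176, 170]
[130, 121, 112, 107, 104, 103, 104, 103, 102, 101, 103, 111, 124, 138, 151, 158, 162, 164, 165, 165, 164, 164, 167, 170, 166, 152, 134, 114, 94, 81, 74, 72, 78, 88, 98, 103, 104, 101, 94, 91, 101, 127, 151, 163, 169, 171, 170, 168, 167, 167, 167, 167, 168, 168, 170]
```

```bash
python3 -c "
from station import arm
print(arm.job_done())"
```

```text
the job is handed in; nothing more can be done
None
```

The gauge is seated in the slot block and released. I handed the job in with one finger pushing the gate tab at about 39.7 mm of travel (half is 40 mm); the camera and the spring force agree on that figure. It took about 14 s of the 51 s allowed, no judging result came back, and I saw no sign of anything else being moved, though I took no final full-bench picture.

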